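Index the die slide of a hand press and strike the blank

TASK

On the lever hand press, push the sprung die slide all the way in against its back stop and let it go, so that it springs back and catches on the stop pin at its middle position, with the brass blank under the ram. Only then press the lever down until the ram bears firmly on the blank, keep it pressed for a moment, and let the lever come back up. Only push with the fingers: the blank stays in its nest, and everything else on the bench stays where it is.

Things in the scene. Friction and masses are not known exactly. Their poses are not given: they have to be found in the camera images.
- press: Grey iron lever hand press, fixed to the bench. Origin: on the bench, directly below the ram's axis. Its x axis is the direction in which the die slide is pushed in (roughly away from the robot), z is up. Base 205 x 140 x 28 mm (x -85 to +120, y +-70); head 165 to 225 mm high (front at x -30, y +-30), column behind from x +70. Stop pin: upright sprung pin with a brass cap on a bracket on the left side of the slideway (press x -45, y +50, cap top at 112 mm).
- slide (a joint): Travel in m of the steel die slide along press +x. 0: out, where a spring holds it (start); 0.052: in against its back stop; 0.030: caught by the stop pin with the nest right under the ram. Pushed in past 0.031 the pin drops behind a catch on the slide; let go from there, the slide springs back (about 0.2 m/s) and stays at 0.029 to 0.030. Spring 3.6 N when out, 9.8 N at the back stop, plus up to about 3 N for lifting the pin and 40 N per m/s of damping.
- push_face (a point): Centre of the flat front face of the push plate at the slide's front end, moving with the slide; its axes are the press's. The upright plate is 60 mm wide (y), 12 mm thick (x), from 22 to 75 mm above the bench; this point is 50 mm above the bench and, with the slide out, 155 mm in front (-x) of the ram axis and 125 mm in front of the head. The bench before it is free.
- nest (a point): Centre of the floor of the round nest (46 mm wide, 5 mm deep) in the die block on the slide, moving with the slide; 53 mm above the bench; press x -30 mm with the slide out.
- blank: Loose brass disc, 44 mm diameter, 6 mm thick, lying in the nest, its origin at the centre of its underside. Not to be picked up.
- ram: Round steel ram, foot 32 mm diameter, hanging under the press head; origin at the centre of its foot's underside, 85 mm above the bench when up. Driven down by the lever, 56 mm per rad; it meets the blank (top at 59 mm) when the lever is at about 0.46 rad.
- lever (a joint): Angle of the press lever in rad: 0 up (start, held up by a spring), grows as its grip is pushed down, end stop 0.55. It pivots about the press's x axis at the head's front (press x -44, y 0, 205 mm high). Pushing down takes about 2 to 4 N at the grip until the ram meets the blank; from there the blank is squeezed with about 2.5 N for each further 1 N on the grip, and 12 N in all on the grip is plenty. Let go, it swings back up.
- lever_grip (a point): Centre of the lever's beech cross grip, a bar 80 mm long along the press's x and 24 mm in diameter, on the right (-y) end of the lever: press x -44, y -145, 242 mm high when up, moving on an arc of 150 mm radius down to about 173 mm high (grip centre) when the ram meets the blank. Free from above.
- rosette: Loose brass lantern rosette with eight petals, 80 mm across, 12 mm high, origin centre of underside; bystander.
- copper_disc: Loose hammered copper disc, 76 mm across, 7.5 mm thick, origin centre of underside; bystander.
- cabochon: Loose red glass cabochon, 35 mm across, 13 mm high, origin centre of underside; bystander.
- stake: Loose beech forming stake standing upright, 60 mm across at the foot, 122 mm high, origin centre of underside; bystander.
- hammer: Loose hammer lying on the bench well to the right of the press; bystander.
- rivet_cup: Loose copper cup, 70 mm across, 60 mm high, origin centre of underside, right of the press; bystander.

How it is judged:
By the outcome, as a careful person would: the job done as asked, in the order asked, and still so for the second after the job is handed in, with the robot touching nothing.
It also fails if it takes over 54 s, if anything falls off the work surface, if the arm or the gripper's body presses on something with over 40 N, if the wrist force passes 120 N, or if a joint passes its speed limit or range.

ROBOT

A 6-joint arm with a two-finger parallel gripper is mounted at the origin on the work surface. World frame = base frame: x ahead of the robot, y to its left, z up, the work surface at z = 0. Lengths are in m, angles in degrees, forces in N, time in s.
With the tool pointing down it reaches from about 0.275 to 0.725 m from the base axis. Payload 5.6 kg.
Tool frame: the origin (TCP) lies at the very end of the fingers, on their centre line; the grasp point (between the pads) lies 19 mm behind it (env.grip_point_offset is the distance from the TCP to the grasp point, in m); z points along the fingers, y is the line along which they close (so a half turn about z gives the same grasp; the last joint's range is limited). The gripper opens to 85 mm and grips with 20 to 120 N. Pads are 22 mm wide; open, the fingers measure 114 mm over their backs; the gripper's body (76 mm by 85 mm) begins 54 mm behind the grasp point. The pads swing forward as they close: fully open they stand 13 mm farther back than shut.
Start: joints at [-53.652, 14.616, 6.199, 0, -81.583, -16.306], TCP at [0.189, -0.517, 0.231] pointing down, gripper open.
Joint ranges: [-168.99, 168.99], [-69.2, 112.95], [-62.41, 85.93], [-164.36, 98.24], [-168.68, -3.75], [-174.98, 174.98]. Speed limits (degrees/s): [147.25, 147.25, 180, 180, 180, 180].

INTERFACE

Orientations are given as [roll, pitch, yaw] about the fixed x, y, z axes, in that order (R = Rz(yaw) Ry(pitch) Rx(roll)).
In Python, from rig import env gives the robot as it stands.
- The arm moves only by the tool move_arm, never from a script. Its argument "series" is a list of rows, each an object with "xyz": the shift along the world's x, y, z in units of 0.025 m (1.0 is 0.025 m), a list of three; "angular": the turn, a rotation vector about the world's x, y, z in units of 1.5 rad (1.0 is 1.5 rad), a list of three. In form: [{"xyz": [dx, dy, dz], "angular": [ax, ay, az]}, ...]. A call has exactly 10 rows; each row shifts and turns the commanded pose from where the row before left it; what a row does not reach is not made up. A row lasts 1/12 s, in which the tool goes at most 41.7 mm and 7.16 degrees, less where a joint would pass 70% of its speed; a pose out of reach is approached as far as the arm can. A call with a number of a shift or a turn outside -1 to 1 is refused whole. A call with a gripper value outside its range is refused whole. "jaw" is the gripper's target within -1 to 1 (fully open at 1, half-way at 0, shut at -1), set as the call begins (left out, the last holds). The fingers move at their own pace and stop on an object; "newtons" is the grip in N (left out, the last holds). Time passes only in rows, so rows that do not move let the fingers close, or fill a call up. It gives the time, the measured TCP pose, the force, the opening and the grip force at its end, in the units of the state.
- env.read_state(): the state, without advancing time (a new reading comes with each control period).
- env.read_camera(name): name is "scene" or "side" or "wrist"; returns a dict with "frame" (480x640x3 uint8, red, green, blue), "camera_matrix" (3x3 intrinsics, pixels), "k1" (the pictures are not rectified: a ray, as slopes to the right and down, at radius r is drawn at 1 + k1 r^2 times it, then the intrinsics apply), "rvec" (rotation vector, rad) and "tvec" (3), from world to camera coordinates, as OpenCV has them; the wrist camera has in their place "hand_eye" (4x4, takes a point from camera to tool coordinates, whose origin is the TCP and whose axes are the flange's). Camera axes: x right, y down, z forward; pixel columns grow to the right and rows downward; lengths in m; the calibration is good to about 2 mm. A picture is of the moment at which its call begins: read the wrist's pose just before it. There is no depth.
- env.job_done(): hands the job in; it is judged then, once.
Trained networks look in the newest picture that a camera, given by its name, has taken for a name from the list of things; names that differ only in an ending like _2 or _b are one class to them, and where a whole thing is asked for, a point or a joint stands for the part that bears it (a point fixed in the world has none). Each returns a list of dicts, best first, with "p" (0 to 1); they miss things now and then, are a little off and sometimes report something else, mostly with a low value. They report only what shows in the picture. A call takes as long as a camera call.
- env.recognise(camera, thing): "position" ([column, row] in pixels, amid what is visible of it).
- env.masks_of(camera, thing): "mask" (480x640 bool, what is visible of it) and "position" ([column, row] in pixels, amid what is visible of it).
The state is a dict: "time": time; "joint_positions": joint angles; "joint_velocities": joint speeds; "joint_torque": joint torques, N m; "tool_pos": TCP position; "ee_rot": TCP orientation; "ft_force": force on the tool from outside, world axes, zero at the start; "wrist_torque": the same for the moment, N m; "width": finger opening in m; "finger_force": force on a finger pad.
Only numpy, scipy, OpenCV 4.12 (cv2) and the standard library are available. Lean on these libraries where they do the work, as an engineer would, in place of code of your own. Each camera call takes 0.05 s, during which the arm holds its last target. There are 200 camera calls.

## Working session

There is one attempt and no reset: what is moved stays moved. The work goes in short steps, Python scripts to look and compute and a tool call to move; the robot and the scene stay as the last step left them, time stands still between calls to the robot, and variables do not carry over. Pictures are saved under pics/ and viewed, at most 10 in all, crops included, and the job is handed in when it is done.

Besides the shell and the picture viewer there is one more tool, called after "Emit:" as name(argument=value, ...) on one line, values as JSON. move_arm: Moves the arm, as the interface text tells. Its arguments: {"type":"object","properties":{"series":{"type":"array","items":{"type":"object","properties":{"xyz":{"type":"array","items":{"type":"number"}},"angular":{"type":"array","items":{"type":"number"}}}}},"jaw":{"type":"number"},"newtons":{"type":"number"}},"required":["series"]}

```bash
mkdir -p pics
cat > h.py <<'E'
from rig import env
import numpy as np, cv2
def save(cam,name):
    c=env.read_camera(cam); cv2.imwrite('pics/'+name,c['frame'][:,:,::-1]); return c
def ray(c,px):
    K=np.array(c['camera_matrix']);k=c['k1']
    d=np.array([k,0,0,0,0.])
    n=cv2.undistortPoints(np.array([[px]],float),K,d)[0,0]
    R=cv2.Rodrigues(np.array(c['rvec'],float))[0];t=np.array(c['tvec'],float).ravel()
    return -R.T@t, R.T@np.array([n[0],n[1],1])
def atz(c,px,z):
    o,d=ray(c,px); return o+d*(z-o[2])/d[2]
def proj(c,P):
    return cv2.projectPoints(np.array(P,float).reshape(-1,3),np.array(c['rvec'],float),np.array(c['tvec'],float),np.array(c['camera_matrix']),np.array([c['k1'],0,0,0,0.]))[0][:,0]
E
python3 - <<'E'
from h import *
cs={}
for n in ('scene','side'):
    cs[n]=save(n,n+'1.png')
    o=ray(cs[n],(320,240)); print(n,o[0].round(3),o[1].round(2))
    for t in ('push_face','nest','blank','ram','lever_grip','press','stake','rivet_cup','hammer','rosette','copper_disc','cabochon'):
        r=env.recognise(n,t); print(n,t,[(np.round(q['position']),round(q['p'],2)) for q in r[:2]])
print(env.read_state())
E
```

```text
scene [ 0.52  -0.713  1.3  ] [ 0.04  0.55 -0.84]
scene push_face [(array([309., 255.]), 0.71), (array([350., 248.]), 0.24)]
scene nest [(array([308., 257.]), 0.77)]
scene blank [(array([331., 256.]), 0.62)]
scene ram []
scene lever_grip [(array([324., 261.]), 0.91)]
scene press [(array([350., 248.]), 0.69), (array([357., 334.]), 0.69)]
scene stake [(array([353., 174.]), 0.73), (array([322., 318.]), 0.5)]
scene rivet_cup [(array([358., 333.]), 0.76)]
scene hammer [(array([334., 440.]), 0.95), (array([323., 319.]), 0.66)]
scene rosette []
scene copper_disc [(array([322., 315.]), 0.73)]
scene cabochon [(array([308., 258.]), 0.7)]
side [0.279 0.645 0.896] [ 0.31 -0.64 -0.7 ]
side push_face [(array([322., 308.]), 0.58), (array([243., 334.]), 0.4)]
side nest [(array([324., 306.]), 0.92)]
side blank [(array([310., 289.]), 0.64)]
side ram [(array([335., 207.]), 0.49), (array([297., 278.]), 0.47)]
side lever_grip [(array([336., 207.]), 0.63)]
side press [(array([286., 273.]), 0.81), (array([308., 290.]), 0.73)]
side stake [(array([209., 373.]), 0.73)]
side rivet_cup [(array([336., 236.]), 0.7
[... 237 characters left out ...]

{'time': 1.3, 'joint_positions': array([-5.36518556e+01,  1.46179411e+01,  6.19925480e+00,  8.64111465e-04,
       -8.15815873e+01, -1.63066971e+01]), 'joint_velocities': array([ 0.05304866, -0.00049101, -0.00206406, -0.05360238,  0.05597303,
        0.03621302]), 'joint_torque': array([-7.66464855e-04, -3.86397529e+01,  2.38075376e+01,  5.36754772e+00,
       -2.62432450e-04,  7.43720818e-06]), 'tool_pos': array([ 0.18851247, -0.5166934 ,  0.23126796]), 'ee_rot': array([ 1.79999977e+02, -8.97223506e-04, -1.59958426e+02]), 'ft_force': array([0.05872166, 0.78233224, 0.14083196]), 'wrist_torque': array([-0.01792636, -0.00522696, -0.07134316]), 'finger_force': 0.0, 'width': 0.0853123998818569}
```

Run:
```python
import cv2
a=cv2.imread('pics/scene1.png')[140:350,230:430]; cv2.imwrite('pics/sc_a.png',cv2.resize(a,None,fx=2.85,fy=2.85,interpolation=cv2.INTER_CUBIC))
a=cv2.imread('pics/side1.png')[180:400,180:430]; cv2.imwrite('pics/si_a.png',cv2.resize(a,None,fx=2.7,fy=2.7,interpolation=cv2.INTER_CUBIC))
```

```text
(no output)
```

View pics/sc_a.png

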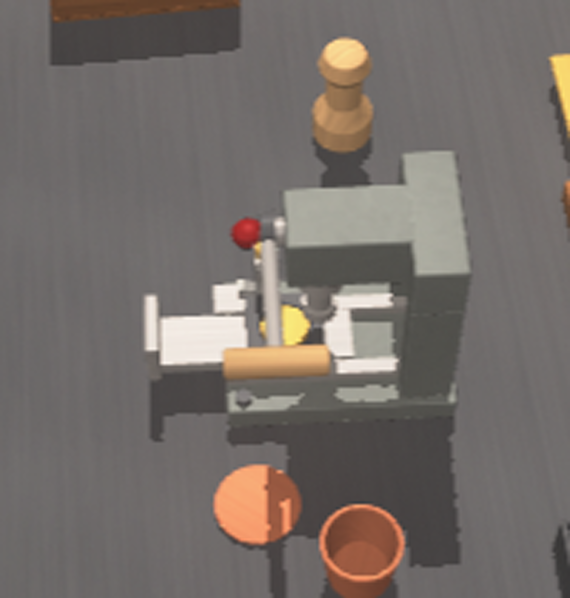

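View pics/si_a.png

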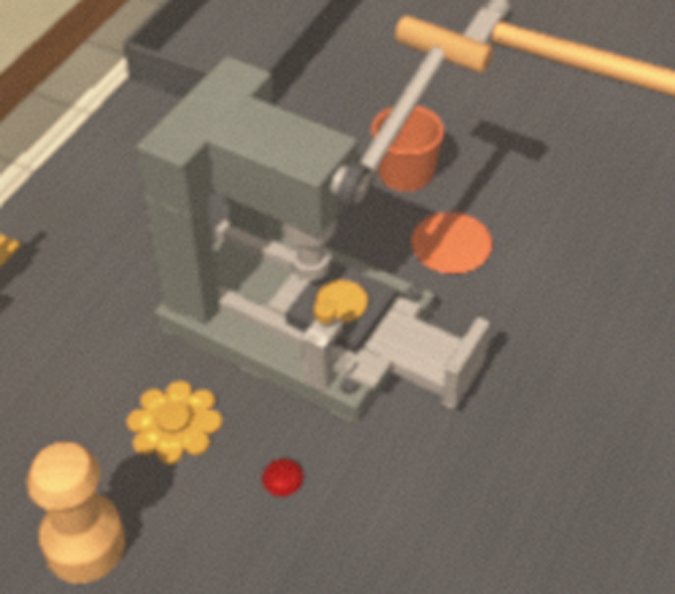

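```bash
cat > fit.py <<'E'
from h import *
from scipy.optimize import least_squares
cs={n:env.read_camera(n) for n in('scene','side')}
S=[((-30,30,225),(285,192)),((-30,-30,225),(286,247)),((-84,-145,242),(224,362)),((-4,-145,242),(328,361)),((-85,-70,28),(229,402)),((120,-70,28),(456,392)),((-149,30,75),(151,296)),((-149,-30,75),(152,349)),((-30,0,59),(287,327))]
D=[((-85,70,28),(355,400)),((120,70,28),(160,312)),((-30,30,225),(325,167)),((-30,-30,225),(355,140)),((-84,-145,242),(487,55)),((-4,-145,242),(400,28)),((-30,0,59),(341,300)),((-149,-30,75),(485,321))]
def W(p,P):
    P=np.array(P)/1000;c,s=np.cos(p[2]),np.sin(p[2])
    return np.c_[p[0]+c*P[:,0]-s*P[:,1],p[1]+s*P[:,0]+c*P[:,1],P[:,2]]
def res(p):
    o=[]
    for n,L,k,off in(('scene',S,2.85,(230,140)),('side',D,2.7,(180,180))):
        o.append(proj(cs[n],W(p,[a for a,_ in L]))-(np.array([b for _,b in L])/k+off))
    return np.concatenate(o)
r=least_squares(lambda p:res(p).ravel(),[.55,0,0],loss='soft_l1');p=r.x
np.save('press.npy',p);print(p,np.degrees(p[2]));print(res(p).round(1).tolist())
for n,P in dict(push=(-155,0,50),grip=(-44,-145,242),grip_dn=(-44,-145,173),nest=(-30,0,53)).items():print(n,W(p,[P])[0].round(4))
print(env.read_state()['time'])
E
python3 fit.py
```

```text
[ 0.63034986  0.04717977 -0.05219637] -2.9906317533737194
[[-1.1, -1.5], [0.1, 0.4], [-0.2, 1.0], [0.5, -0.5], [-0.6, 4.1], [0.4, 3.6], [-0.3, -0.6], [-0.4, 0.9], [-0.9, -0.6], [0.3, 2.3], [-2.8, -0.9], [-2.8, 6.7], [0.9, -1.2], [-0.2, 1.5], [-0.2, -0.1], [-0.1, -0.5], [-0.8, -1.4]]
push [0.4756 0.0553 0.05  ]
grip [ 0.5788 -0.0953  0.242 ]
grip_dn [ 0.5788 -0.0953  0.173 ]
nest [0.6004 0.0487 0.053 ]
1.4
```

Emit:
move_arm(jaw=-1, series=[{"xyz": [0.4,1,0],"angular": [0,0,-0.0268]},{"xyz": [0.4,1,0],"angular": [0,0,-0.0268]},{"xyz": [0.4,1,0],"angular": [0,0,-0.0268]},{"xyz": [0.4,1,0],"angular": [0,0,-0.0268]},{"xyz": [0.4,1,0],"angular": [0,0,-0.0268]},{"xyz": [0.4,1,0],"angular": [0,0,-0.0268]},{"xyz": [0.4,1,0],"angular": [0,0,-0.0268]},{"xyz": [0.4,1,0],"angular": [0,0,-0.0268]},{"xyz": [0.4,1,0],"angular": [0,0,-0.0268]},{"xyz": [0.4,1,0],"angular": [0,0,-0.0268]}])

```text
time: 2.23
tool_pos: [0.2887, -0.2655, 0.2315]
ee_rot: [-180.0, 0.0, 176.9]
ft_force: [0.9, -0.9, -0.9]
width: 0.0002
finger_force: 0.0
```

Emit:
move_arm(series=[{"xyz": [0.4,1,0],"angular": [0,0,0]},{"xyz": [0.4,1,0],"angular": [0,0,0]},{"xyz": [0.4,1,0],"angular": [0,0,0]},{"xyz": [0.4,1,0],"angular": [0,0,0]},{"xyz": [0.4,1,0],"angular": [0,0,0]},{"xyz": [0.4,1,0],"angular": [0,0,0]},{"xyz": [0.3,1,0],"angular": [0,0,0]},{"xyz": [0.2,1,0],"angular": [0,0,0]},{"xyz": [0.2,1,0],"angular": [0,0,0]},{"xyz": [0,1,-0.5],"angular": [0,0,0]}])

```text
time: 3.07
tool_pos: [0.3679, -0.0152, 0.2207]
ee_rot: [180.0, 0.3, 177.0]
ft_force: [1.2, -0.1, 0.3]
width: -0.0001
finger_force: 0.0
```

Emit:
move_arm(series=[{"xyz": [0.2,0.6,-0.7],"angular": [0,0,0]},{"xyz": [0.2,0.6,-0.8],"angular": [0,0,0]},{"xyz": [0.2,0.6,-0.8],"angular": [0,0,0]},{"xyz": [0.2,0.6,-0.8],"angular": [0,0,0]},{"xyz": [0.2,0.6,-0.8],"angular": [0,0,0]},{"xyz": [0.2,0,-0.8],"angular": [0,0,0]},{"xyz": [0.2,0,-0.8],"angular": [0,0,0]},{"xyz": [0.2,0,-0.8],"angular": [0,0,0]},{"xyz": [0,0,-0.8],"angular": [0,0,0]},{"xyz": [0,0,0],"angular": [0,0,0]}])

```text
time: 3.9
tool_pos: [0.4036, 0.0573, 0.0382]
ee_rot: [-179.8, -0.3, 177.0]
ft_force: [-0.8, -0.9, -0.1]
width: -0.0
finger_force: 0.0
```

Run:
```python
from h import *
s=env.read_state(); c=save('wrist','w1.png'); d=save('scene','s2.png')
print(s['tool_pos'],s['ee_rot'],s['ft_force']); print(np.round(c['hand_eye'],3))
a=d['frame'][200:320,230:430,::-1]; b=cv2.resize(c['frame'][:,:,::-1],(400,300))
a=cv2.resize(a,(500,300),interpolation=cv2.INTER_CUBIC); a=cv2.resize(a,(400,240))
cv2.imwrite('pics/both.png',np.hstack([np.vstack([a,np.zeros((60,400,3),np.uint8)]),b]))
```

```text
[0.40360937 0.05729351 0.03820305] [-179.83922512   -0.34929807  176.9533908 ] [-0.78293027 -0.91629619 -0.08614912]
[[-0.    -0.966 -0.26   0.065]
 [ 1.    -0.    -0.001 -0.001]
 [ 0.001 -0.26   0.966 -0.142]
 [ 0.     0.     0.     1.   ]]
```

View pics/both.png

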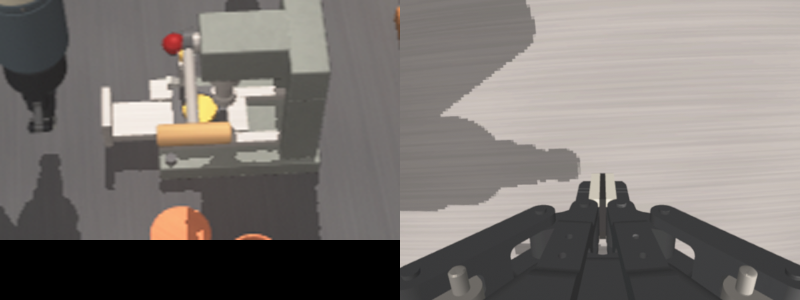

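Emit:
move_arm(series=[{"xyz": [0.5,-0.026,0],"angular": [0,0,0]},{"xyz": [0.5,-0.026,0],"angular": [0,0,0]},{"xyz": [0.5,-0.026,0],"angular": [0,0,0]},{"xyz": [0.5,-0.026,0],"angular": [0,0,0]},{"xyz": [0.2,-0.01,0],"angular": [0,0,0]},{"xyz": [0.2,-0.01,0],"angular": [0,0,0]},{"xyz": [0.2,-0.01,0],"angular": [0,0,0]},{"xyz": [0.2,-0.01,0],"angular": [0,0,0]},{"xyz": [0,0,0],"angular": [0,0,0]},{"xyz": [0,0,0],"angular": [0,0,0]}])

```text
time: 4.83
tool_pos: [0.4743, 0.0545, 0.0415]
ee_rot: [-180.0, -0.2, 177.0]
ft_force: [-5.8, -0.0, 3.1]
width: 0.0
finger_force: 2.9
```

Emit:
move_arm(series=[{"xyz": [0.2,-0.01,0],"angular": [0,0,0]},{"xyz": [0.2,-0.01,0],"angular": [0,0,0]},{"xyz": [0.2,-0.01,0],"angular": [0,0,0]},{"xyz": [0.2,-0.01,0],"angular": [0,0,0]},{"xyz": [0.2,-0.01,0],"angular": [0,0,0]},{"xyz": [0.2,-0.01,0],"angular": [0,0,0]},{"xyz": [0.2,-0.01,0],"angular": [0,0,0]},{"xyz": [0.1,-0.005,0],"angular": [0,0,0]},{"xyz": [0,0,0],"angular": [0,0,0]},{"xyz": [0,0,0],"angular": [0,0,0]}])

```text
time: 5.67
tool_pos: [0.5103, 0.0523, 0.0412]
ee_rot: [-179.9, -0.3, 177.0]
ft_force: [-9.0, 0.5, 6.2]
width: -0.0001
finger_force: 4.5
```

Emit:
move_arm(series=[{"xyz": [0.1,-0.005,0],"angular": [0,0,0]},{"xyz": [0.1,-0.005,0],"angular": [0,0,0]},{"xyz": [0.1,-0.005,0],"angular": [0,0,0]},{"xyz": [0,0,0],"angular": [0,0,0]},{"xyz": [0,0,0],"angular": [0,0,0]},{"xyz": [0,0,0],"angular": [0,0,0]},{"xyz": [0,0,0],"angular": [0,0,0]},{"xyz": [0,0,0],"angular": [0,0,0]},{"xyz": [0,0,0],"angular": [0,0,0]},{"xyz": [0,0,0],"angular": [0,0,0]}])

```text
time: 6.5
tool_pos: [0.5166, 0.0519, 0.041]
ee_rot: [-179.9, -0.4, 177.0]
ft_force: [-12.3, 1.7, 7.7]
width: 0.0
finger_force: 6.1
```

Emit:
move_arm(series=[{"xyz": [0.1,-0.005,0],"angular": [0,0,0]},{"xyz": [0.1,-0.005,0],"angular": [0,0,0]},{"xyz": [0,0,0],"angular": [0,0,0]},{"xyz": [0,0,0],"angular": [0,0,0]},{"xyz": [0,0,0],"angular": [0,0,0]},{"xyz": [0,0,0],"angular": [0,0,0]},{"xyz": [0,0,0],"angular": [0,0,0]},{"xyz": [0,0,0],"angular": [0,0,0]},{"xyz": [0,0,0],"angular": [0,0,0]},{"xyz": [0,0,0],"angular": [0,0,0]}])

```text
time: 7.33
tool_pos: [0.5166, 0.0517, 0.0407]
ee_rot: [-179.9, -1.0, 176.9]
ft_force: [-28.5, 6.1, 22.1]
width: 0.0002
finger_force: 14.9
```

Emit:
move_arm(series=[{"xyz": [-0.5,0.026,0],"angular": [0,0,0]},{"xyz": [-1,0.052,0],"angular": [0,0,0]},{"xyz": [-1,0.052,0],"angular": [0,0,0]},{"xyz": [-1,0.052,0.5],"angular": [0,0,0]},{"xyz": [-1,0,1],"angular": [0,0,0]},{"xyz": [0,-0.5,1],"angular": [0,0,0]},{"xyz": [0,-0.5,1],"angular": [0,0,0]},{"xyz": [0,-1,1],"angular": [0,0,0]},{"xyz": [0,-1,1],"angular": [0,0,0]},{"xyz": [0,-1,1],"angular": [0,0,0]}])

```text
time: 8.17
tool_pos: [0.4129, -0.0441, 0.2059]
ee_rot: [180.0, 0.1, 177.1]
ft_force: [1.1, -0.3, 0.3]
width: -0.0001
finger_force: 0.0
```

Run:
```python
from h import *
from scipy.optimize import least_squares
p=np.load('press.npy')
c=save('scene','s3.png');d=save('side','d3.png')
a=cv2.resize(c['frame'][200:300,260:400,::-1],(400,286),interpolation=cv2.INTER_CUBIC)
b=cv2.resize(d['frame'][180:340,220:400,::-1],(400,356),interpolation=cv2.INTER_CUBIC)
def W(P):
    P=np.array(P)/1000;q,s=np.cos(p[2]),np.sin(p[2]);return np.c_[p[0]+q*P[:,0]-s*P[:,1],p[1]+s*P[:,0]+q*P[:,1],P[:,2]]
# predicted plate corners/blank at slide 30 mm
pr=W([(-119,30,75),(-119,-30,75),(0,0,59)])
print('scene',((proj(c,pr)-(260,200))*400/140).round().tolist(),'side',((proj(d,pr)-(220,180))*400/180).round().tolist())
print(env.read_state()['tool_pos'])
cv2.imwrite('pics/c3.png',np.hstack([np.vstack([a,np.zeros((70,400,3),np.uint8)]),b]))
```

```text
scene [[98.0, 122.0], [100.0, 179.0], [233.0, 153.0]] side [[254.0, 291.0], [282.0, 249.0], [167.0, 235.0]]
[ 0.41542236 -0.04547632  0.20869263]
```

View pics/c3.png

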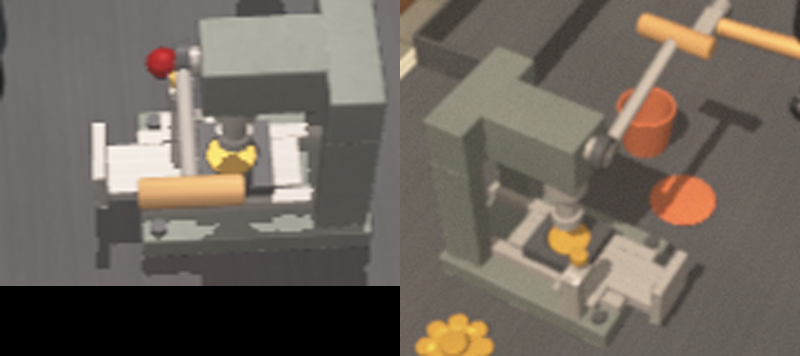

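Emit:
move_arm(series=[{"xyz": [0,0,1],"angular": [0,0,0]},{"xyz": [0,0,1],"angular": [0,0,0]},{"xyz": [0.5,-0.2,1],"angular": [0,0,0]},{"xyz": [1,-0.3,0.2],"angular": [0,0,0]},{"xyz": [1,-0.3,0],"angular": [0,0,0]},{"xyz": [1,-0.3,0],"angular": [0,0,0]},{"xyz": [1,-0.3,0],"angular": [0,0,0]},{"xyz": [1,-0.3,0],"angular": [0,0,0]},{"xyz": [1,-0.3,0],"angular": [0,0,0]},{"xyz": [0,0,0],"angular": [0,0,0]}])

```text
time: 9.1
tool_pos: [0.5783, -0.0938, 0.2811]
ee_rot: [-180.0, -0.2, 177.0]
ft_force: [-2.0, 0.4, -1.4]
width: 0.0001
finger_force: 0.0
```

Run:
```python
from h import *
s=env.read_state();c=save('side','d4.png');w=save('wrist','w4.png');print(s['tool_pos'])
b=cv2.resize(c['frame'][150:300,250:430,::-1],(400,333),interpolation=cv2.INTER_CUBIC)
e=cv2.resize(w['frame'][:,:,::-1],(400,300))
cv2.imwrite('pics/c4.png',np.hstack([b,np.vstack([e,np.zeros((33,400,3),np.uint8)])]))
```

```text
[ 0.5783242  -0.09375785  0.2811358 ]
```

View pics/c4.png

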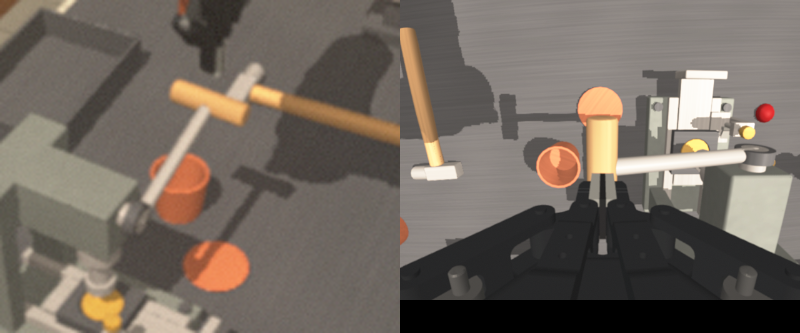

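Emit:
move_arm(series=[{"xyz": [0,0,-0.5],"angular": [0,0,0]},{"xyz": [0,0,-0.3],"angular": [0,0,0]},{"xyz": [0,0,-0.3],"angular": [0,0,0]},{"xyz": [0,0,-0.3],"angular": [0,0,0]},{"xyz": [0,0,-0.3],"angular": [0,0,0]},{"xyz": [0,0,-0.3],"angular": [0,0,0]},{"xyz": [0,0,-0.3],"angular": [0,0,0]},{"xyz": [0,0,-0.3],"angular": [0,0,0]},{"xyz": [0,0,-0.3],"angular": [0,0,0]},{"xyz": [0,0,0],"angular": [0,0,0]}])

```text
time: 10.03
tool_pos: [0.5755, -0.093, 0.2093]
ee_rot: [180.0, -0.1, 177.0]
ft_force: [0.8, -1.2, 1.5]
width: -0.0001
finger_force: 1.2
```

Emit:
move_arm(series=[{"xyz": [0,0,-0.2],"angular": [0,0,0]},{"xyz": [0,0,-0.2],"angular": [0,0,0]},{"xyz": [0,0,-0.2],"angular": [0,0,0]},{"xyz": [0,0,-0.1],"angular": [0,0,0]},{"xyz": [0,0,-0.1],"angular": [0,0,0]},{"xyz": [0,0,-0.1],"angular": [0,0,0]},{"xyz": [0,0,0],"angular": [0,0,0]},{"xyz": [0,0,0],"angular": [0,0,0]},{"xyz": [0,0,0],"angular": [0,0,0]},{"xyz": [0,0,0],"angular": [0,0,0]}])

```text
time: 10.87
tool_pos: [0.5762, -0.0931, 0.1891]
ee_rot: [180.0, 0.0, 177.0]
ft_force: [-1.3, 3.1, 3.1]
width: 0.0002
finger_force: 1.7
```

Emit:
move_arm(series=[{"xyz": [0,0,-0.08],"angular": [0,0,0]},{"xyz": [0,0,-0.08],"angular": [0,0,0]},{"xyz": [0,0,0],"angular": [0,0,0]},{"xyz": [0,0,0],"angular": [0,0,0]},{"xyz": [0,0,0],"angular": [0,0,0]},{"xyz": [0,0,0],"angular": [0,0,0]},{"xyz": [0,0,0],"angular": [0,0,0]},{"xyz": [0,0,0],"angular": [0,0,0]},{"xyz": [0,0,0],"angular": [0,0,0]},{"xyz": [0,0,0],"angular": [0,0,0]}])

```text
time: 11.7
tool_pos: [0.5764, -0.0931, 0.1851]
ee_rot: [180.0, 0.1, 177.0]
ft_force: [-0.5, 3.2, 5.3]
width: -0.0001
finger_force: 2.6
```

Emit:
move_arm(series=[{"xyz": [0,0,-0.05],"angular": [0,0,0]},{"xyz": [0,0,0],"angular": [0,0,0]},{"xyz": [0,0,0],"angular": [0,0,0]},{"xyz": [0,0,0],"angular": [0,0,0]},{"xyz": [0,0,0],"angular": [0,0,0]},{"xyz": [0,0,0],"angular": [0,0,0]},{"xyz": [0,0,0],"angular": [0,0,0]},{"xyz": [0,0,0],"angular": [0,0,0]},{"xyz": [0,0,0],"angular": [0,0,0]},{"xyz": [0,0,0],"angular": [0,0,0]}])

```text
time: 12.53
tool_pos: [0.5764, -0.0932, 0.1848]
ee_rot: [180.0, 0.1, 177.0]
ft_force: [-1.2, 4.5, 10.0]
width: 0.0001
finger_force: 4.8
```

Emit:
move_arm(series=[{"xyz": [0,0,-0.03],"angular": [0,0,0]},{"xyz": [0,0,0],"angular": [0,0,0]},{"xyz": [0,0,0],"angular": [0,0,0]},{"xyz": [0,0,0],"angular": [0,0,0]},{"xyz": [0,0,0],"angular": [0,0,0]},{"xyz": [0,0,0],"angular": [0,0,0]},{"xyz": [0,0,0],"angular": [0,0,0]},{"xyz": [0,0,0],"angular": [0,0,0]},{"xyz": [0,0,0],"angular": [0,0,0]},{"xyz": [0,0,0],"angular": [0,0,0]}])

```text
time: 13.37
tool_pos: [0.5765, -0.0931, 0.1846]
ee_rot: [-180.0, 0.1, 177.0]
ft_force: [-4.1, 4.8, 12.1]
width: -0.0
finger_force: 6.1
```

Emit:
move_arm(series=[{"xyz": [0,0,0],"angular": [0,0,0]},{"xyz": [0,0,0],"angular": [0,0,0]},{"xyz": [0,0,0],"angular": [0,0,0]},{"xyz": [0,0,0],"angular": [0,0,0]},{"xyz": [0,0,0.2],"angular": [0,0,0]},{"xyz": [0,0,0.4],"angular": [0,0,0]},{"xyz": [0,0,0.4],"angular": [0,0,0]},{"xyz": [0,0,0.4],"angular": [0,0,0]},{"xyz": [0,0,0.4],"angular": [0,0,0]},{"xyz": [0,0,0.4],"angular": [0,0,0]}])

```text
time: 14.2
tool_pos: [0.5759, -0.0932, 0.2386]
ee_rot: [180.0, -0.0, 177.0]
ft_force: [-0.1, 0.8, 0.6]
width: -0.0
finger_force: 0.4
```

Emit:
move_arm(series=[{"xyz": [0,0,0.4],"angular": [0,0,0]},{"xyz": [0,0,0.4],"angular": [0,0,0]},{"xyz": [0,0,0.4],"angular": [0,0,0]},{"xyz": [0,0,0.6],"angular": [0,0,0]},{"xyz": [0,0,1],"angular": [0,0,0]},{"xyz": [0,0,1],"angular": [0,0,0]},{"xyz": [-1,0,0.3],"angular": [0,0,0]},{"xyz": [-1,0,0],"angular": [0,0,0]},{"xyz": [-1,0,0],"angular": [0,0,0]},{"xyz": [-1,0,0],"angular": [0,0,0]}])

```text
time: 15.03
tool_pos: [0.4749, -0.0933, 0.3406]
ee_rot: [-180.0, -0.0, 177.0]
ft_force: [-0.1, -0.2, 0.5]
width: -0.0002
finger_force: 0.0
```

Run:
```python
from h import *
c=save('scene','s5.png');d=save('side','d5.png');print(env.read_state()['tool_pos'],env.read_state()['ft_force'])
a=cv2.resize(c['frame'][200:300,260:400,::-1],(400,286),interpolation=cv2.INTER_CUBIC)
b=cv2.resize(d['frame'][180:340,220:400,::-1],(400,356),interpolation=cv2.INTER_CUBIC)
cv2.imwrite('pics/c5.png',np.hstack([np.vstack([a,np.zeros((70,400,3),np.uint8)]),b]))
```

```text
[ 0.47339995 -0.09363437  0.34248606] [-0.08906022  0.35217469  0.90665855]
```

View pics/c5.png

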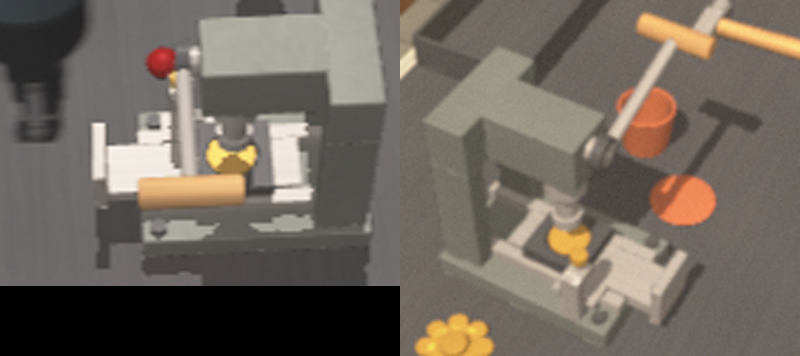

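The slide is still caught at its middle position, with the plate at (98,160) and the blank under the ram at (232,155). The lever is back up, with its grip at (190,190), and the arm is clear, so I'm handing in.

```bash
python3 -c "
from rig import env
print(env.job_done())"
```

```text
the job is handed in; nothing more can be done
None
```

I pushed the slide to its back stop and it sprang back onto the stop pin, then pressed the blank with about 12 N on the grip for roughly a second; the lever is back up, nothing else was touched, and the job was handed in at about 15 s.

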